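# Load and clamp the clamshell cure jig

### The arm

A 6-joint arm with a two-finger parallel gripper is mounted at the origin on the work surface. World frame = base frame: x ahead of the robot, y to its left, z up, the work surface at z = 0. Lengths are in m, angles in degrees, forces in N, time in s.
With the tool pointing down it reaches from about 0.375 to 0.75 m from the base axis. Payload 9 kg.
Tool frame: the origin (TCP) lies at the very end of the fingers, on their centre line; the grasp point (between the pads) lies 19 mm behind it (env.grip_point_offset is the distance from the TCP to the grasp point, in m); z points along the fingers, y is the line along which they close (so a half turn about z gives the same grasp; the last joint's range is limited). The gripper opens to 85 mm and grips with 20 to 120 N. Pads are 22 mm wide; open, the fingers measure 114 mm over their backs; the gripper's body (76 mm by 85 mm) begins 54 mm behind the grasp point. The pads swing forward as they close: fully open they stand 13 mm farther back than shut.
Start: joints at [-85.697, 5.964, 5.575, 89.605, 0, 77.527], TCP at [0.173, -0.574, 0.231] pointing down, gripper open.
Joint ranges: [-171.21, 171.21], [-48.23, 106.86], [-62.78, 66.21], [-105.2, 120.99], [-86.42, 89.51], [-180, 180]. Speed limits (degrees/s): [127.2, 127.2, 147.25, 180, 180, 180].

### API

Orientations are given as a 3x3 rotation matrix whose columns are the frame's x, y, z axes.
In Python, from workcell import env gives the robot as it stands. Calls block until the motion is done:
- env.movep(position, orientation): joint-space move of the TCP to a pose.
- env.move_straight(position, frame=None, feed=0.15, threshold=None): straight line of the TCP; frame=None keeps the orientation; feed is the mean speed in m/s. With threshold (N) it stops when the force on the tool has changed by that much, and returns True; else False.
- env.set_joints(angles): joint-space move.
- env.grip(opening, force=None): finger opening in m; force is the grip in N (None keeps the last); returns when the fingers have stopped.
- env.wait(seconds).
- env.ik(position, orientation): joint angles nearest the present ones, or None.
- env.read_camera(name): name is "side" or "top"; returns a dict with "img" (420x560x3 uint8, red, green, blue), "fx", "fy", "cx", "cy" (pixels), "distortion" ([k1, k2, p1, p2, k3] as OpenCV has them; the pictures are not rectified), "R" (3x3) and "t" (3): a world point X has camera coordinates R X + t. Camera axes: x right, y down, z forward; pixel columns grow to the right and rows downward; lengths in m; the calibration is good to about 2 mm. A picture is of the moment at which its call begins. There is no depth.
A pose or a line that the arm cannot do raises env.IKError and nothing moves.
- env.job_done(): hands the job in; it is judged then, once.
Readings, each from a call of its own:
- env.current_clock(): time.
- env.current_joints(): joint angles.
- env.current_joint_vel(): joint speeds.
- env.current_joint_torque(): joint torques, N m.
- env.current_position(): TCP position.
- env.current_ee_rot(): TCP orientation.
- env.current_ft_force(): force on the tool from outside, world axes, zero at the start.
- env.current_wrist_torque(): the same for the moment, N m.
- env.current_opening(): finger opening in m.
- env.current_grasp_force(): force on a finger pad.
Only numpy, scipy, OpenCV 4.12 (cv2) and the standard library are available. Lean on these libraries where they do the work, as an engineer would, in place of code of your own. Each camera call takes 0.05 s, during which the arm holds its last target. There are 200 camera calls.

### The job

Load the aluminium clamshell jig for curing: press its release pad so that the lid springs fully open, set every copper carrier from the rubber mat flat into a pocket of its own, and push the lid shut until it latches. Then take the T-key from its stand, turn the screw down in the lid's sleeve clockwise to its stop to clamp the carriers, and put the key back upright and all the way down in its stand. Leave everything else on the bench as it stands.

Things in the scene. Friction and masses are not known exactly. Their poses are not given: they have to be found in the camera images.
- jig: Clamshell cure jig, fixed to the bench: aluminium base 156 mm (x) x 216 mm (y) x 20 mm. Origin on the bench under the middle of the row of four pockets; x points from the release pad to the hinge, z up; turned up to 0.25 rad. Base spans x -56..100 mm. Lid hinge axis along y at x = +85, z = 46 mm.
- pocket1 (a point): Centre of the floor of pocket 1 of 4, 20 mm above the bench, in a row along the jig's y, -67.5 mm from the jig's origin. A pocket is 34 mm (jig x) x 40 mm (jig y) between half-round steel rails 2.5 to 3 mm high and 5 to 6 mm wide; a carrier has 2 mm play on each side.
- pocket2 (a point): Centre of the floor of pocket 2 of 4, 20 mm above the bench, in a row along the jig's y, -22.5 mm from the jig's origin. A pocket is 34 mm (jig x) x 40 mm (jig y) between half-round steel rails 2.5 to 3 mm high and 5 to 6 mm wide; a carrier has 2 mm play on each side.
- pocket3 (a point): Centre of the floor of pocket 3 of 4, 20 mm above the bench, in a row along the jig's y, +22.5 mm from the jig's origin. A pocket is 34 mm (jig x) x 40 mm (jig y) between half-round steel rails 2.5 to 3 mm high and 5 to 6 mm wide; a carrier has 2 mm play on each side.
- pocket4 (a point): Centre of the floor of pocket 4 of 4, 20 mm above the bench, in a row along the jig's y, +67.5 mm from the jig's origin. A pocket is 34 mm (jig x) x 40 mm (jig y) between half-round steel rails 2.5 to 3 mm high and 5 to 6 mm wide; a carrier has 2 mm play on each side.
- lid (a joint): Lid angle (rad): 0 shut, 1.62 open stop, about upright. Aluminium plate 10 mm thick, 204 mm wide, reaching 138 mm from the hinge; shut, its top face is 56 mm above the bench. A damped spring holds it open (2 to 3 N at the edge); it stays down only when latched. Push on its outer face near the free edge; over the last 4 degrees (up to 15 N) the hook snaps over the bar at its front edge.
- release (a joint): Angle of the release rocker (rad): 0 at rest, latched; 0.25 pressed to its stop. Spring-loaded; its hook lets go of the lid at about 0.17, which is about 7 mm of travel at the pad and takes about 4 N; pressed to the stop the pad has gone down 10 mm. The rocker returns when let go.
- release_pad (a point): Centre of the top of the round black release pad (24 mm across) at the jig's front, 100 mm from the jig's origin towards -x of the jig and 38 mm above the bench. The hook behind it stands up to 68 mm above the bench, 30 mm from the pad's centre. Press straight down.
- screw (a joint): Pressure screw in the lid (rad), grows clockwise seen from above: slack at 0 to 0.25, stop at 1.4 (tight). Friction 0.07 N m; stays where left. It lowers a bar under the lid onto the carriers, 2 mm per rad. Square socket 11.5 mm across flats, 14 mm deep, 58 to 72 mm above the bench when shut; at 0 its flats are parallel to the jig's x and y, and they turn with it.
- screw_mouth (a point): Centre of the mouth of the sleeve around the screw (lid shut: 84 mm above the bench, right above the jig's origin). The sleeve is 40 mm across outside; inside is a guide cone, 28 mm wide at the mouth and 15 mm wide 12 mm further down, where the square socket begins.
- key: T-key: steel shaft 10 mm square and 100 mm long with black rubber crossbar 80 mm long (key's y), 14 mm wide (key's x) and 14 mm high, its centre 107 mm above the tip. Origin at the middle of the tip's end face, z up along the shaft; flats parallel to the key's x and y. 120 g. Starts upright in the stand with the tip on the hole's floor.
- stand: Black block 60 x 60 x 70 mm, fixed to the bench, with a round hole in the middle of its top. Origin at the centre of its underside.
- stand_hole0 (a point): Centre of the mouth of the stand's hole, 70 mm above the bench: 17.5 mm wide, chamfered 3 mm, 60 mm deep (floor 10 mm above the bench).
- mat: Black rubber mat 220 x 220 x 2 mm, fixed; the carriers start on it. Origin at the centre of its underside.
- carrier1: Copper carrier block 30 mm (its x) x 36 mm (its y) x 12 mm with a white ceramic plate 20 x 26 x 2 mm on top. Origin at the centre of its underside, z up. About 110 g. Two to four of the four are there. All alike, any pocket will do, either way round with its 36 mm side along the jig's y.
- carrier2: Copper carrier block 30 mm (its x) x 36 mm (its y) x 12 mm with a white ceramic plate 20 x 26 x 2 mm on top. Origin at the centre of its underside, z up. About 110 g. Two to four of the four are there. All alike, any pocket will do, either way round with its 36 mm side along the jig's y.
- carrier3: Copper carrier block 30 mm (its x) x 36 mm (its y) x 12 mm with a white ceramic plate 20 x 26 x 2 mm on top. Origin at the centre of its underside, z up. About 110 g. Two to four of the four are there. All alike, any pocket will do, either way round with its 36 mm side along the jig's y.
- carrier4: Copper carrier block 30 mm (its x) x 36 mm (its y) x 12 mm with a white ceramic plate 20 x 26 x 2 mm on top. Origin at the centre of its underside, z up. About 110 g. Two to four of the four are there. All alike, any pocket will do, either way round with its 36 mm side along the jig's y.
- weight: Bystander: plain aluminium cylinder 36 x 26 mm. Leave it where it stands.
- dropper: Bystander: small amber glass bottle with black cap, 32 x 70 mm. Leave it where it stands.
- waffle: Bystander: black chip box with a clear lid, 52 x 52 x 18 mm. Leave it where it stands.
- tweezers: Bystander: steel tweezers, 125 mm. Leave it where it stands.
- dish: Bystander: white ceramic dish, 84 mm across. Leave it where it stands.
- driver: Bystander: black screwdriver, 160 mm. Leave it where it stands.
There are look-alikes about, which are no part of the job. There is more than one size of the key; the one meant has the size given above.

How it is judged:
By the outcome, as a careful person would: the job done as asked, in the order asked, and still so for the second after the job is handed in, with the robot touching nothing.
Of carrier1, carrier2, carrier3, carrier4 only 2 to 4 are there at a start; the rules pass over those that are not, and their reading is None.
At some moment in a run one of carrier1, carrier2, carrier3, carrier4 may be knocked a few centimetres aside while the robot is not near it.
It also fails if it takes over 210 s, if anything falls off the work surface, if the arm or the gripper's body presses on something with over 40 N, if the wrist force passes 120 N, or if a joint passes its speed limit or range.

## Working session

There is one attempt and no reset: what is moved stays moved. The work goes in short steps, each a Python script; the robot and the scene stay as the last script left them, time stands still between calls to the robot, and variables do not carry over. Pictures are saved under pics/ and viewed, at most 14 in all, crops included, and the job is handed in when it is done.

```bash
mkdir -p pics; ls; cat > h.py <<'E'
import numpy as np, cv2
from workcell import env
def cam(n):
    c=env.read_camera(n); c['K']=np.array([[c['fx'],0,c['cx']],[0,c['fy'],c['cy']],[0,0,1.]]); c['d']=np.array(c['distortion'],float)
    c['R']=np.array(c['R']);c['t']=np.array(c['t']); return c
def ray(c,uv):
    p=cv2.undistortPoints(np.array(uv,float).reshape(-1,1,2),c['K'],c['d']).reshape(-1,2)
    d=np.c_[p,np.ones(len(p))]@c['R']; return -c['R'].T@c['t'],d
def onz(c,uv,z):
    o,d=ray(c,uv); return o+d*((z-o[2])/d[:,2])[:,None]
def proj(c,X):
    return cv2.projectPoints(np.array(X,float).reshape(-1,3),cv2.Rodrigues(c['R'])[0],c['t'],c['K'],c['d'])[0].reshape(-1,2)
def save(c,n,box=None,s=1):
    im=c['img'] if box is None else c['img'][box[1]:box[3],box[0]:box[2]]
    cv2.imwrite('pics/'+n,cv2.resize(im,None,fx=s,fy=s,interpolation=cv2.INTER_CUBIC)[:,:,::-1])
def down(yaw):  # tool y axis (closing line) at angle yaw+90 ; tool x at yaw, rad
    c,s=np.cos(yaw),np.sin(yaw); return np.array([[c,s,0],[s,-c,0],[0,0,-1.]])
E
python3 - <<'E'
from h import *
for n in('top','side'):
    c=cam(n); save(c,n+'0.png',s=1.4); print(n,-c['R'].T@c['t'],c['fx'],c['R'].round(2).tolist())
E
```

```text
pics
top [0.43039427 0.01714827 1.27460657] 541.248734264803 [[-0.03, -1.0, -0.0], [-0.99, 0.03, -0.12], [0.12, -0.0, -0.99]]
side [0.29190666 0.86520818 0.88886279] 425.8866266307333 [[-0.94, -0.34, 0.0], [-0.23, 0.63, -0.74], [0.25, -0.7, -0.67]]
```

View pics/top0.png

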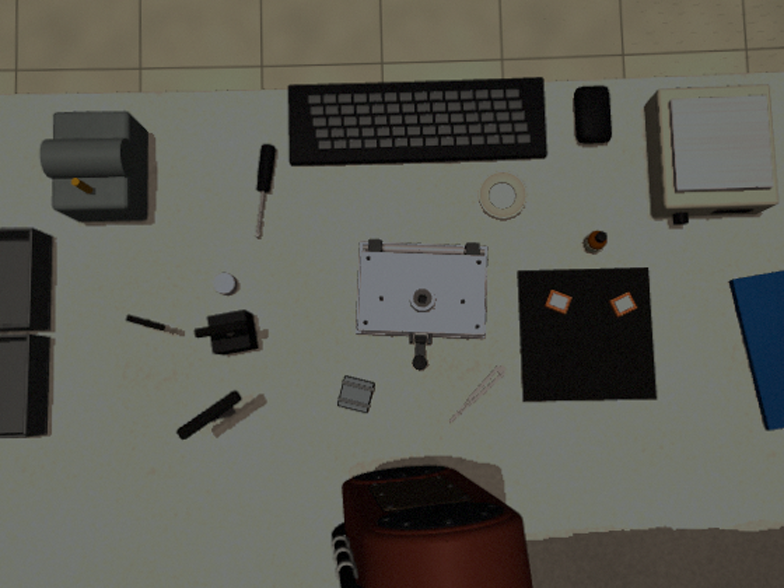

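View pics/side0.png

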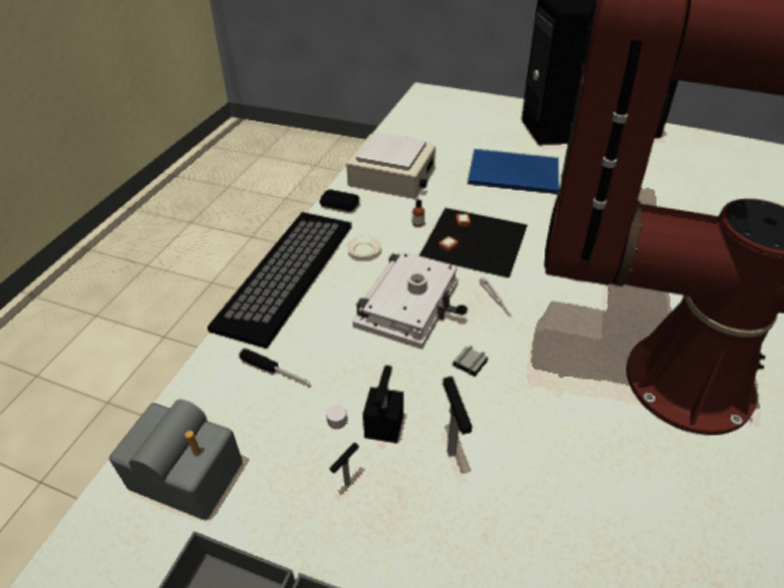

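Top view (shown at 1.4x): the jig is at (422,290) with its pad at (420,362) and its hinge on the far side. There are two carriers on the mat, at (558,301) and (623,304). Candidates for the key:
- the T-key in the stand at (225,332)
- a larger T-key at (210,415), outside the stand
- a smaller one at (155,325), outside the stand

By the description, the one in the stand is the right one. I'll check it and the carriers close up.

```bash
python3 - <<'E'
from h import *
c=cam('top'); im=c['img']
g=lambda b,s:cv2.resize(np.clip(im[b[1]:b[3],b[0]:b[2]].astype(float)*1.8,0,255).astype(np.uint8),None,fx=s,fy=s,interpolation=cv2.INTER_NEAREST)
a=g((125,190,215,280),6); a=a[:,:]
cv2.imwrite('pics/key1.png',a[:,:,::-1]); 
cv2.imwrite('pics/jig1.png',g((245,160,360,275),5)[:,:,::-1])
# carriers: orange/white on mat
x0,y0=375,195; sub=im[y0:283,x0:465].astype(int)
m=(sub.max(2)>75).astype(np.uint8)
for k in cv2.findContours(m,cv2.RETR_EXTERNAL,cv2.CHAIN_APPROX_NONE)[0]:
    if cv2.contourArea(k)<30: continue
    P=onz(c,k.reshape(-1,2)+[x0,y0],0.014)[:,:2]
    r=cv2.minAreaRect((P*1000).astype(np.float32)); print(r,cv2.contourArea(k))
E
```

```text
((554.2252197265625, -351.8586120605469), (28.77505111694336, 33.50548553466797), 22.855201721191406) 161.0
((561.78564453125, -244.81759643554688), (36.024208068847656, 29.443424224853516), 66.09017181396484) 173.0
```

View pics/key1.png

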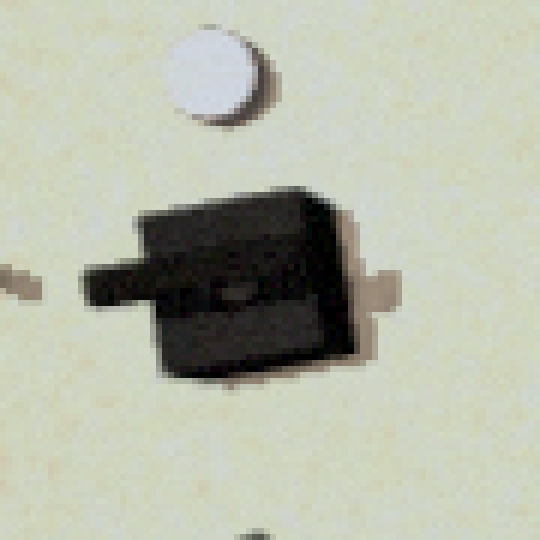

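View pics/jig1.png

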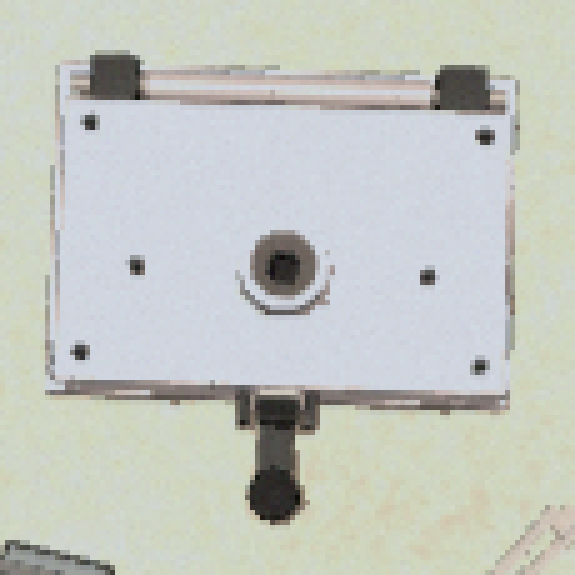

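The crops confirm it: the key in the stand has a 14 x 80 mm-class crossbar with its left end at crop (85,285). The stand's top corners are at (138,217), (300,187), (328,350) and (163,375). On the jig, the mouth is at crop (285,264), the pad at (274,495), and the lid holes at (90,122), (486,136), (80,351) and (479,366).

```bash
python3 - <<'E'
from h import *
c=cam('top'); s=cam('side')
J=lambda u,z:onz(c,np.array(u)/5+[245-.4,160-.4],z)[:,:2]
print('mouth',J([(285,264)],.084),'pad',J([(274,495)],.038))
h=J([(90,122),(486,136),(80,351),(479,366)],.056);print(h)
d=h[0]-h[1]+h[2]-h[3]; yaw=np.arctan2(-d[0],d[1]);print('yaw',yaw,'mid',h[:2].mean(0),h[2:].mean(0))
S=lambda u,z:onz(c,np.array(u)/6+[125-.4,190-.4],z)[:,:2]
q=S([(138,217),(300,187),(328,350),(163,375)],.07);print(q,q.mean(0),[np.linalg.norm(q[i]-q[i-1]) for i in range(4)])
print('bar left end',S([(85,286)],.124))
# side: big crop of the stand/key for the bar ends
im=s['img'][250:325,245:320]
cv2.imwrite('pics/keyside.png',cv2.resize(np.clip(im.astype(float)*2.5,0,255).astype(np.uint8),None,fx=8,fy=8,interpolation=cv2.INTER_NEAREST)[:,:,::-1])
b=c['img'][225:245,135:180].max(2); 
print(b)
E
```

```text
mouth [[ 0.56604366 -0.0170753 ]] pad [[ 0.46567135 -0.01004594]]
[[ 0.63691165  0.0689519 ]
 [ 0.62525932 -0.11116902]
 [ 0.53235559  0.07588055]
 [ 0.52048766 -0.10380718]]
yaw -0.06527593220870806 mid [ 0.63108549 -0.02110856] [ 0.52642163 -0.01396331]
[[0.54750209 0.32614765]
 [0.55694922 0.26639855]
 [0.49610724 0.25627784]
 [0.48874087 0.3168002 ]] [0.52232486 0.29140606] [np.float64(0.05950004228764258), np.float64(0.060491351222672074), np.float64(0.06167799790173076), np.float64(0.06096900205247982)]
bar left end [[0.51833339 0.33077654]]
[[119 120 119 117 117 118 118 119 119 119 117 117 119  96  82  74  62  56
   43  36  36  29  22  19  19  19  21  17  23  24  19  20  23  20  19  23
   21  22  25  19  10   5   5   0   2]
 [119 119 117 118 118 116 116 118 118 119 117 120  97  58  35  27  24  23
   20  21  20  22  21  21  22  23  20  23  24  21  24  22  21  24  21  26
   20  20  22  19  11   5   7   0   3]
 [118 118 119 118 118 118 118 119 117 119 118 118  91  43  22  22  19  24
   23  20  24  21  20  18  19  24  23  19  22  24  24  23  24  26  28  24
   20  22  20  24  14   
[... 2494 characters left out ...]
5 109 115 114  70   5   5
    2   5   1   4   9   9   7   7   5   8   0  13  10  22  21  20  23  24
   24  23  26  23  26  23  20   4   5]
 [118 119 118 117 119 118 112 117 117 119 119 119 118 119 118  75   6  11
    3  11  10   9  15  19  20  21  20  18  21  19  22  20  22  23  24  24
   27  23  24  25  21  24  19   7   0]
 [117 117 119 118 118 119 119 118 118 119 118 119 118 118 118  79  23  16
   19  16  19  19  21  19  23  22  22  20  22  22  25  24  21  21  22  21
   24  21  24  23  24  23  16   8   2]
 [117 119 119 119 118 118 118 117 118 119 120 119 119 119 119  87  41  19
   21  24  20  17  20  21  24  21  24  22  25  24  25  21  21  24  20  25
   22  20  20  22  24  23  23  12   3]]
```

View pics/keyside.png

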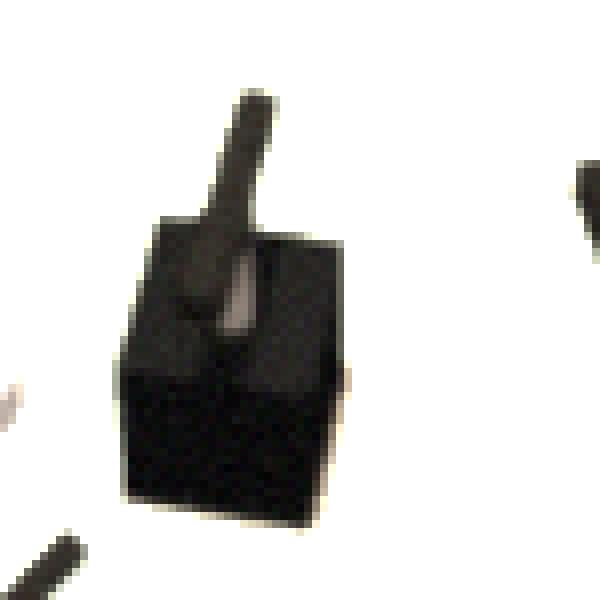

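Side crop: the key stands upright in the stand, with its steel shaft at crop (240,290) and its bar running from (255,95) to (200,295). Stand centre is about (.522,.291) and the bar's yaw about 0.17. Jig origin is about (.566,-.017), yaw -0.067. Next I'll press the release.

```bash
cat >> h.py <<'E'
JO=np.array([.566,-.0172]); JY=-.067
def jig(x,y,z):
    c,s=np.cos(JY),np.sin(JY); return np.array([JO[0]+c*x-s*y,JO[1]+s*x+c*y,z])
def best(p,yaw):
    o=[(abs(q[5]),i) for i in(0,1) if (q:=env.ik(p,down(yaw+i*np.pi))) is not None]
    return down(yaw+min(o)[1]*np.pi)
def fmt(): return np.round(env.current_position(),4),np.round(env.current_ft_force(),1),round(env.current_clock(),1)
E
python3 - <<'E'
from h import *
env.grip(0)
p=jig(-.100,0,.10); R=best(p,JY)
q=np.array(env.current_position()); env.move_straight([q[0],q[1],.30])
env.movep(p+[0,0,.2],R); env.movep(p,R); print(fmt(),np.round(env.current_joints(),1))
print(env.move_straight(jig(-.1,0,.026),feed=.04,threshold=25),fmt())
env.wait(.5)
env.move_straight(jig(-.1,0,.12),feed=.1)
env.move_straight(jig(-.18,0,.3)); 
R0=best(np.array([.42,-.2,.35]),JY)
env.movep([.40,-.25,.4],R0); env.wait(.5); print(fmt())
c=cam('top'); save(c,'open.png',(230,140,480,300),3); save(cam('side'),'open_s.png',(200,130,400,280),4)
E
```

```text
(array([ 0.4672, -0.011 ,  0.1016]), array([-0.5,  0.4, -0.4]), 4.7) [-17.5 -17.1 -29.6  77.4  -0.  -13.6]
True (array([ 0.4654, -0.0104,  0.0292]), array([-4. ,  1.3, 10.2]), 6.4)
(array([ 0.4001, -0.2498,  0.4   ]), array([ 0.1, -0.3,  0.7]), 10.9)
```

View pics/open.png

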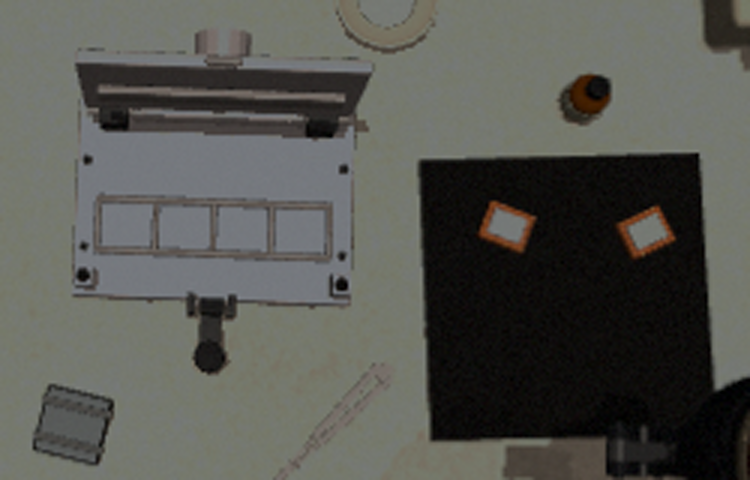

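The lid is upright, the four pockets are empty (frame centre at crop (214,228)), and the two carriers are at (508,227) and (647,232).

```bash
cat >> h.py <<'E'
def carriers(c,x0=368,y0=188,x1=470,y1=287):
    k=4; sub=cv2.resize(c['img'][y0:y1,x0:x1],None,fx=k,fy=k,interpolation=cv2.INTER_CUBIC).astype(int)
    f=lambda m,z:[(cv2.minAreaRect((onz(c,(q.reshape(-1,2)+.5)/k-.5+[x0,y0],z)[:,:2]*1000).astype(np.float32))) for q in cv2.findContours(m.astype(np.uint8),cv2.RETR_EXTERNAL,cv2.CHAIN_APPROX_NONE)[0] if cv2.contourArea(q)>700]
    def yawlong(r):
        b=cv2.boxPoints(r); e=[b[1]-b[0],b[2]-b[1]]; e=max(e,key=np.linalg.norm); return (np.arctan2(e[1],e[0])+np.pi)%np.pi
    out=[]
    for r in f(sub[:,:,0]>60,.014):
        w=[q for q in f(sub[:,:,2]>70,.016) if np.hypot(*np.subtract(q[0],r[0]))<12]
        out.append((np.array(w[0][0] if w else r[0])/1000,np.array(r[0])/1000,yawlong(r),yawlong(w[0]) if w else None,r[1]))
    return out
E
python3 - <<'E'
from h import *
c=cam('top')
for r in carriers(c): print(r)
q=np.array([(96,198),(332,203),(330,261),(96,253),(214,228)])/3+[230-.33,140-.33]
P=onz(c,q,.0215)[:,:2]; print(P,P[:4].mean(0))
E
```

```text
(array([ 0.55409894, -0.35242099]), array([ 0.55393927, -0.35174692]), np.float32(1.9855484), np.float32(1.9871974), (31.112308502197266, 36.70083236694336))
(array([ 0.56174298, -0.2450907 ]), array([ 0.56165082, -0.2448172 ]), np.float32(1.1588595), np.float32(1.1556895), (37.46727752685547, 31.265644073486328))
(array([ 0.50971133, -0.28847769]), array([ 0.50983713, -0.28896329]), np.float32(1.5403368), np.float32(1.5403502), (240.2749481201172, 230.01673889160156))
[[ 0.59162208  0.07377615]
 [ 0.58246755 -0.10946876]
 [ 0.53732927 -0.10611554]
 [ 0.54867653  0.07475497]
 [ 0.56554395 -0.01724193]] [ 0.56502386 -0.0167633 ]
```

View pics/open_s.png

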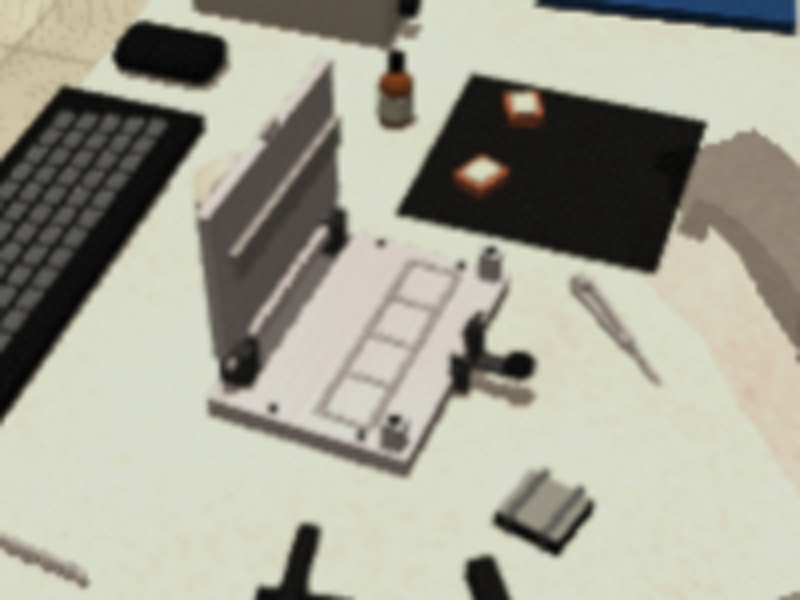

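Side view: the lid is open at the stop and the pockets are clear. I'll place the first carrier now.

```bash
cat >> h.py <<'E'
JO=np.array([.5657,-.0171])
def pick(xy,L,z=.006):
    p=np.array([*xy,z]); R=best(p,L); env.grip(.055)
    env.movep(p+[0,0,.15],R); env.move_straight(p+[0,0,.03]); print('down',env.move_straight(p,feed=.05,threshold=12))
    env.grip(0,40); print('open',env.current_opening(),env.current_grasp_force(),fmt()); env.move_straight(p+[0,0,.15])
def place(p,yaw,z=.024):
    p=np.array([p[0],p[1],z]); R=best(p,yaw)
    env.movep(p+[0,0,.13],R); env.move_straight(p+[0,0,.012],feed=.15); print('carried',env.current_opening())
    print('contact',env.move_straight(p-[0,0,.002],feed=.02,threshold=5),fmt())
    env.grip(.045); env.move_straight(p+[0,0,.12])
E
python3 - <<'E'
from h import *
c=cam('top'); r=[r for r in carriers(c) if r[4][0]<60]; r=max(r,key=lambda r:r[0][1]); print(r[0],r[2])
pick(r[0],r[2])
place(jig(0,-.0225,0),JY+np.pi/2)
env.movep([.40,-.25,.4],best(np.array([.40,-.25,.4]),JY))
c=cam('top'); save(c,'pl1.png',(240,185,350,265),7)
for r in carriers(c): print(r[0],r[2],r[4])
print(carriers(c,255,205,345,235),jig(0,-.0225,0)); print(fmt())
E
```

```text
[ 0.56178772 -0.24500075] 1.1630166
down False
open 0.028598552367253543 40.119776129722595 (array([ 0.5622, -0.2453,  0.0067]), array([ 0.4, -0.2,  3.7]), 15.6)
carried 0.02827926859464787
contact True (array([ 0.5642, -0.0395,  0.0246]), array([-0.9,  0.1,  5.2]), 19.1)
[ 0.55421161 -0.35237119] 1.9823917 (31.27508544921875, 36.62275695800781)
[ 0.50971133 -0.28847769] 1.5403368 (240.2749481201172, 230.01673889160156)
[(array([ 0.55735266, -0.01362595]), array([ 0.55755469, -0.013675  ]), np.float32(1.5422862), np.float32(1.5422828), (210.61207580566406, 69.97946166992188))] [ 0.56419363 -0.03954952  0.        ]
(array([ 0.4002, -0.2498,  0.3994]), array([-0.1,  0. ,  0. ]), 22.2)
```

View pics/pl1.png

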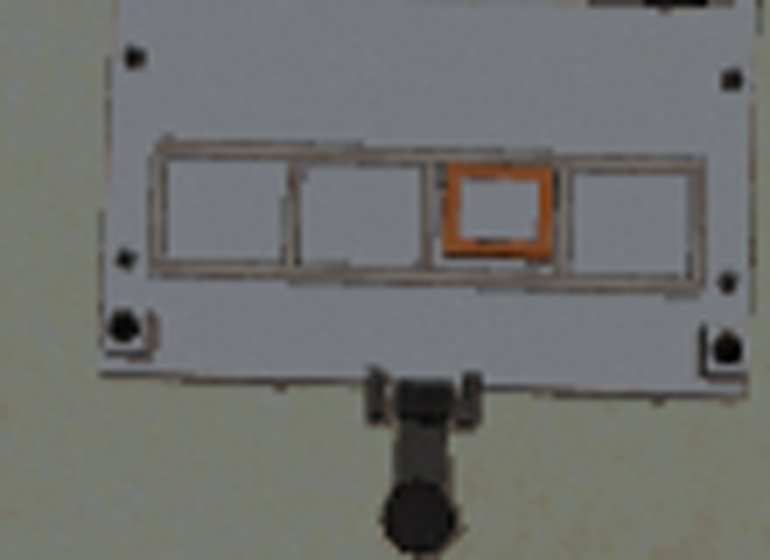

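The carrier sits inside pocket 2's rails (orange block at x 443..552, y 163..258; rails at x 433..557, y 158..275), close to centred. On to the second carrier, in pocket 3.

```bash
python3 - <<'E'
from h import *
c=cam('top'); r=[r for r in carriers(c) if r[4][0]<60]; print(len(r)); r=r[0]; print(r[0],r[2])
pick(r[0],r[2])
place(jig(-.0004,.0225,0),JY+np.pi/2)
env.movep([.40,-.25,.4],best(np.array([.40,-.25,.4]),JY)); print(fmt())
c=cam('top'); im=cv2.hconcat([c['img'][185:265,240:350],c['img'][185:265,365:475]]); save({'img':im},'pl2.png',None,3.6)
s=cam('side'); save(s,'pl2s.png',(250,180,350,260),7)
E
```

```text
1
[ 0.55428168 -0.35245859] 1.9823917
down False
open 0.028598560826857758 40.19130527973175 (array([ 0.5547, -0.3528,  0.0067]), array([ 0.2, -0.2,  3.8]), 25.7)
carried 0.028268209654148425
contact True (array([0.5668, 0.0054, 0.0247]), array([-0.5,  0.1,  5.3]), 29.7)
(array([ 0.4002, -0.2498,  0.3994]), array([ 0.5,  0.5, -0.1]), 32.9)
```

View pics/pl2.png

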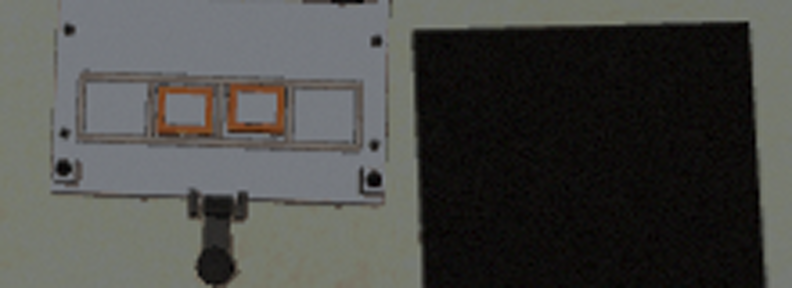

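View pics/pl2s.png

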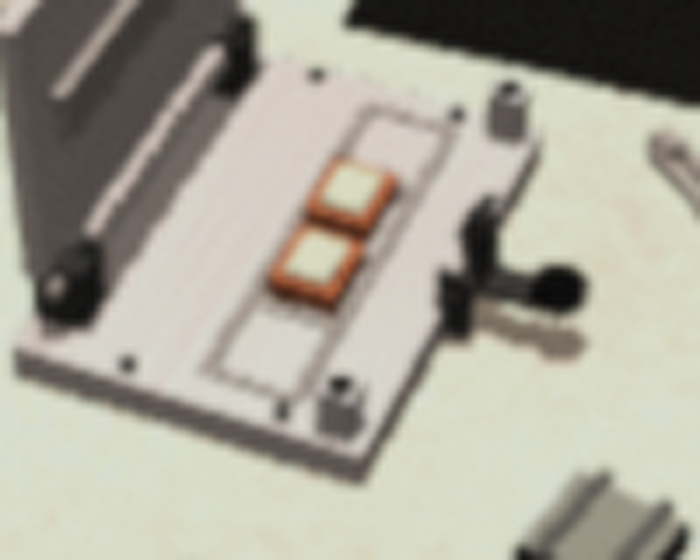

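Both carriers lie flat in pockets 2 and 3 and the mat is empty. Now I'll close the lid.

```bash
python3 - <<'E'
from h import *
env.grip(0)
h=.011; r=.128; yo=-.06
def tcp(th,off=0): 
    x=.085-r*np.cos(th)+(.010+off)*np.sin(th)+h; z=.046+r*np.sin(th)+(.010+off)*np.cos(th); return jig(x,yo,z)
R=best(tcp(.5),JY)
ths=np.linspace(1.6,.1,13); a=tcp(1.62,.02)
for p in [a+[0,0,.12],a,*map(tcp,ths)]: assert env.ik(p,R) is not None,p
env.movep(jig(-.12,-.15,.36),R); env.movep(a+[0,0,.13],R); env.move_straight(a,feed=.1); print(fmt())
for t in ths:
    if env.move_straight(tcp(t),feed=.12,threshold=30): print('hit',t,fmt())
print(fmt())
p=tcp(0); print(env.move_straight(p-[0,0,.003],feed=.03,threshold=35),fmt()); env.wait(.3); print(fmt())
env.move_straight(p+[0,0,.02],feed=.08); print(fmt()); env.move_straight(p+[0,0,.2])
env.movep([.40,-.25,.4],best(np.array([.40,-.25,.4]),JY)); print(fmt())
save(cam('side'),'shut.png',(230,160,350,260),6)
E
```

```text
(array([ 0.694 , -0.086 ,  0.1732]), array([-0.8,  0.9,  1. ]), 36.5)
(array([ 0.5312, -0.0749,  0.0688]), array([-0.8,  1.1,  1. ]), 40.2)
False (array([ 0.5308, -0.0752,  0.0551]), array([-4.7,  2. , 17. ]), 40.9)
(array([ 0.5308, -0.0752,  0.0551]), array([-4.4,  1.4, 18.1]), 41.2)
(array([ 0.53  , -0.0749,  0.0763]), array([ 0.2,  0.8, -0.1]), 41.6)
(array([ 0.4004, -0.2495,  0.3991]), array([ 0.1, -0.4, -0.4]), 44.0)
```

View pics/shut.png

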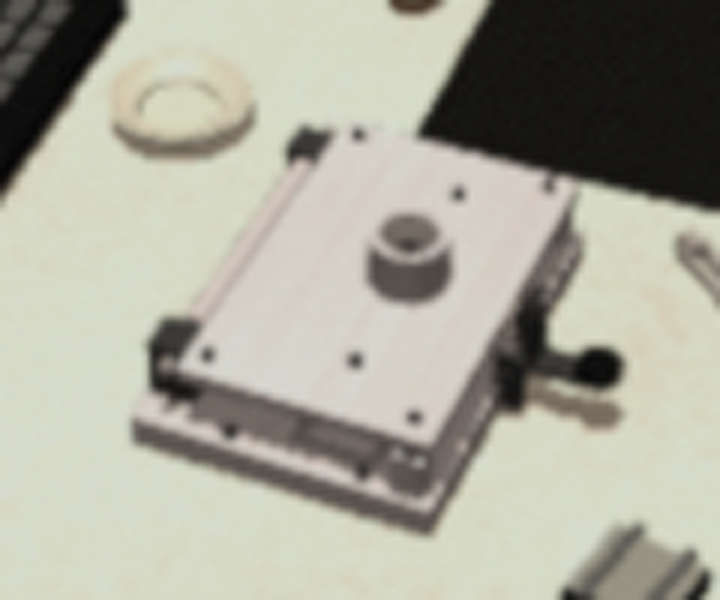

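The lid is shut and latched, with the hook over its front edge at crop (530,310). The force also fell to zero when the arm left. Next is the key.

```bash
python3 - <<'E'
from h import *
KX=np.array([.5235,.2914]); ky=.17
p=np.array([*KX,.098])
env.grip(.05)
env.movep([.42,.05,.40],best(np.array([.42,.05,.4]),JY))
for i in (0,1):
    y=ky+np.pi/2+i*np.pi
    print(i,env.ik(p,down(y)))
    for k in range(4):
        for e in (0,-1.75):
            q=env.ik(jig(0,0,.146),down(JY+k*np.pi/2+e)); print(k,e,None if q is None else round(q[5],1))
R=best(p,ky+np.pi/2)
env.movep(p+[0,0,.13],R); env.move_straight(p+[0,0,.03]); print(env.move_straight(p,feed=.06,threshold=10),fmt())
env.grip(0,40); print(env.current_opening(),env.current_grasp_force(),fmt(),env.current_joints())
print('F before',fmt()); env.grip(0,90); print(env.current_opening(),fmt())
E
```

```text
0 [16.60953436  6.84012844 -7.36741608 75.79245547  0.         96.86925184]
0 0 168.9
0 -1.75 -90.9
1 0 78.9
1 -1.75 179.1
2 0 -11.1
2 -1.75 89.1
3 0 -101.1
3 -1.75 -0.9
1 [ 16.60953436   6.84012844  -7.36741608  75.79245547   0.
 -83.13074816]
0 0 168.9
0 -1.75 -90.9
1 0 78.9
1 -1.75 179.1
2 0 -11.1
2 -1.75 89.1
3 0 -101.1
3 -1.75 -0.9
False (array([0.5234, 0.2914, 0.0979]), array([0.6, 0.7, 0.5]), 48.4)
0.013169872157601799 40.2036452293396 (array([0.5238, 0.2915, 0.0985]), array([ 0.1, -0.5,  2.7]), 48.8) [ 1.66090427e+01  6.81967326e+00 -7.33793532e+00  7.57987322e+01
  7.57557499e-04 -8.31286999e+01]
F before (array([0.5238, 0.2915, 0.0985]), array([ 0.1, -0.5,  2.7]), 48.8)
0.012649681132474862 (array([0.5238, 0.2915, 0.0986]), array([-0.3, -0.1,  5. ]), 49.1)
```

```bash
python3 - <<'E'
from h import *
q=np.array(env.current_position()); env.move_straight(q+[0,0,.14],feed=.12); print(fmt(),env.current_opening())
p=np.array([.47,.20,.30]); R=down(.35-np.pi); env.movep(p,R); env.wait(.2)
p=np.array(env.current_position()); Rc=np.array(env.current_ee_rot()); print(p,Rc[:,0],env.current_joints()[5])
s=cam('side'); 
z=-np.array([.088,.03,0,-.012]); P=proj(s,p+np.outer(-z,Rc[:,2])); print(P)
x0,y0=(P[0]-[30,60]).astype(int); k=8
im=cv2.resize(np.clip(s['img'][y0:y0+72,x0:x0+72].astype(float)*1.6,0,255).astype(np.uint8),None,fx=k,fy=k,interpolation=cv2.INTER_NEAREST)
for u in P: cv2.circle(im,tuple(int(v) for v in ((u+.5-[x0,y0])*k)),3,(255,0,0),-1)
cv2.imwrite('pics/held.png',im[:,:,::-1]); print(x0,y0)
E
```

```text
(array([0.5235, 0.2914, 0.2376]), array([ 0.3,  0.3, -1.4]), 50.4) 0.0125016454209113
[0.47000213 0.20020054 0.29962815] [-9.39018809e-01 -3.43865325e-01  5.61706684e-04] -11.737024653990485
[[309.41462393 225.17224135]
 [310.48691004 206.14486286]
 [311.07394514 195.65812373]
 [311.31529174 191.33213472]]
279 165
```

View pics/held.png

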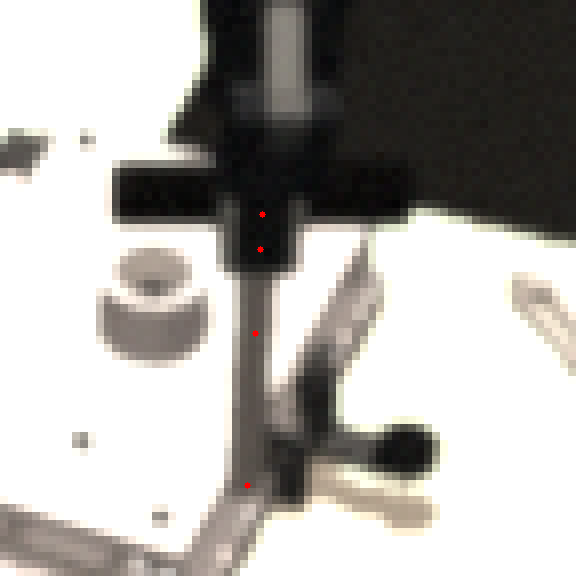

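The held key hangs straight. The shaft's centre line (253,333)→(248,485) matches the predicted dots, so the offset is under 1 mm. Inserting it.

```bash
python3 - <<'E'
from h import *
yaw=JY-np.pi/2; R=down(yaw)
p=jig(0,0,.146); a=p+[0,0,.06]
env.movep(a+[0,0,.03],R); env.move_straight(a,feed=.1); env.wait(.2); print(fmt(),env.current_joints()[5])
print(env.move_straight(p+[0,0,.016],feed=.05,threshold=10),fmt(),np.round(env.current_wrist_torque(),2))
print(env.move_straight(p+[0,0,.001],feed=.02,threshold=10),fmt(),np.round(env.current_wrist_torque(),2))
E
```

```text
(array([ 0.5661, -0.0171,  0.2068]), array([-0.1, -0.4, -2.1]), 53.8) -101.12565804438287
False (array([ 0.5659, -0.0171,  0.1624]), array([-0.1,  0.5, -1.1]), 54.9) [-0.    0.02 -0.02]
False (array([ 0.5658, -0.0172,  0.1471]), array([ 1.7, -0.2, -0.9]), 55.8) [-0.17 -0.4   0.01]
```

```bash
python3 - <<'E'
from h import *
q=np.array(env.current_joints()); T0=np.array(env.current_wrist_torque())[2]; q0=q[5]
for d in [10,20,30,40,50,60,70,76,80,83,86,89,92,95,98,101]:
    q[5]=q0+d; env.set_joints(q); env.wait(.1); T=np.array(env.current_wrist_torque())[2]-T0
    print(d,round(env.current_joints()[5]-q0,1),round(T,3),env.current_ft_force().round(1) if hasattr(env.current_ft_force(),'round') else env.current_ft_force(),round(env.current_opening(),4))
    if abs(T)>.6: break
E
```

```text
10 9.8 0.023 [ 0.6 -0.  -1.8] 0.0124
20 19.7 -0.053 [ 0.   0.9 -2.1] 0.0124
30 29.7 0.019 [ 1.2  0.  -1.5] 0.0126
40 39.7 -0.03 [ 1.5 -0.4 -1.2] 0.0126
50 49.7 -0.009 [ 2.3 -1.5 -1.5] 0.0128
60 59.7 -0.021 [ 1.5 -1.8 -0.9] 0.0125
70 69.7 0.061 [ 1.5 -2.1 -1.8] 0.0125
76 75.8 -0.012 [ 1.7 -1.8 -1.4] 0.0127
80 79.8 0.044 [ 1.6 -1.  -1.2] 0.0123
83 82.9 -0.006 [ 0.6 -1.1 -0.2] 0.0121
86 85.9 0.003 [ 1.6 -2.   0.6] 0.0126
89 88.9 0.121 [ 2.  -1.6  0.8] 0.0126
92 91.9 0.066 [ 1.1 -0.7  1.4] 0.0124
95 94.9 0.089 [ 1.9 -1.2  2.8] 0.0124
98 97.9 0.131 [ 1.9 -2.4  3.3] 0.0124
101 100.9 0.185 [ 1.6 -1.8  3.6] 0.0123
```

```bash
python3 - <<'E'
from h import *
q=np.array(env.current_joints()); q0=-101.12
for d in [104,107,110,113]:
    q[5]=q0+d; env.set_joints(q); env.wait(.15)
    print(d,round(env.current_joints()[5]-q0,1),np.round(env.current_wrist_torque(),2),np.round(env.current_ft_force(),1))
s=cam('side'); P=proj(s,np.array(env.current_position()))[0].astype(int); x0,y0=P-[40,45]; print(P)
c=cam('top'); T=proj(c,[.566,-.017,.17])[0].astype(int)
f=lambda im,u,v:cv2.resize(np.clip(im[v:v+75,u:u+75].astype(float)*1.6,0,255).astype(np.uint8),(400,400),interpolation=cv2.INTER_NEAREST)
cv2.imwrite('pics/turned.png',cv2.hconcat([f(s['img'],x0,y0),f(c['img'],T[0]-37,T[1]-37)])[:,:,::-1])
E
```

```text
104 103.9 [-0.57 -0.43  0.21] [ 1.4 -1.5  3.5]
107 106.9 [-0.59 -0.46  0.16] [ 2.3 -2.1  2.4]
110 109.9 [-0.63 -0.47  0.08] [ 2.3 -1.6  1.7]
113 112.9 [-0.6  -0.43  0.26] [ 1.6 -1.6  1.1]
[298 181]
```

View pics/turned.png

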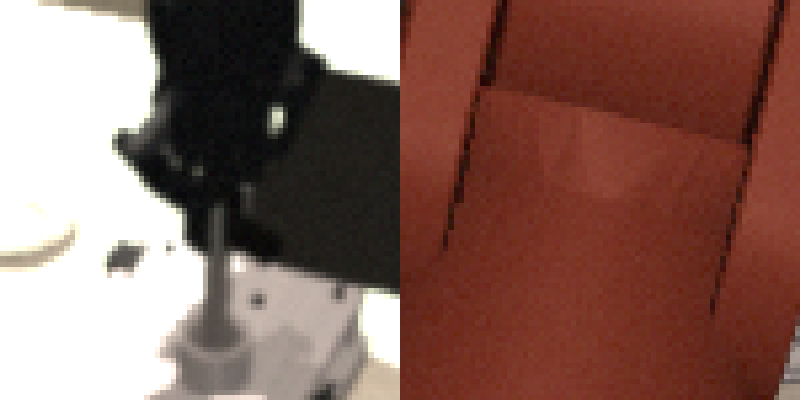

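The key's shaft sits in the sleeve at crop (215,350) on the left. Torque rose from about 89° (80° plus socket play), then the grip slipped. I'll re-grip harder and confirm the stop.

```bash
python3 - <<'E'
from h import *
q=np.array(env.current_joints()); q0=-101.12
env.grip(.03); q[5]=q0+84; env.set_joints(q); T0=np.array(env.current_wrist_torque())[2]
env.grip(0,120); print(env.current_opening(),fmt())
for d in [84,88,91,94,97,100,103]:
    q[5]=q0+d; env.set_joints(q); env.wait(.2)
    T=np.mean([np.array(env.current_wrist_torque())[2] for _ in range(5)])-T0
    print(d,round(T,3),np.round(env.current_ft_force(),1),round(env.current_opening(),4))
    if T>.35: break
E
```

```text
0.011597443099906209 (array([ 0.5658, -0.0172,  0.1472]), array([-0.6,  0.3,  1. ]), 64.5)
84 -0.045 [-0.6 -0.1  0.7] 0.0121
88 -0.045 [ 0.5 -0.3  2.4] 0.012
91 0.08 [ 0.3 -1.1  2.6] 0.0117
94 0.031 [-0.7 -0.2  5.3] 0.0116
97 0.065 [ 0.6 -0.5  6.4] 0.0122
100 0.059 [-0.1 -1.   5.4] 0.0118
103 0.121 [-0.4 -0.7  6.3] 0.0115
```

```bash
python3 - <<'E'
from h import *
q=np.array(env.current_joints()); q0=-101.12; T0=-.05
for d in [106,109,112,115]:
    q[5]=q0+d; env.set_joints(q); env.wait(.2)
    print(d,np.mean([np.array(env.current_wrist_torque())[2] for _ in range(8)]).round(3),np.round(env.current_ft_force(),1))
env.grip(.04); p=np.array(env.current_position()); env.move_straight(p+[0,0,.08]); env.movep([.40,-.2,.4],best(np.array([.40,-.2,.4]),JY))
c=cam('top'); T=proj(c,[.566,-.017,.172])[0]; u,v=(T-25).astype(int); 
b=cv2.resize(c['img'][v:v+50,u:u+50],None,fx=4,fy=4,interpolation=cv2.INTER_CUBIC)
cv2.imwrite('pics/bar.png',cv2.resize(np.clip(b.astype(float)*1.8,0,255).astype(np.uint8),None,fx=3,fy=3)[:,:,::-1])
m=(b.max(2)<32).astype(np.uint8)
for k in cv2.findContours(m,cv2.RETR_EXTERNAL,cv2.CHAIN_APPROX_NONE)[0]:
    if cv2.contourArea(k)>500:
        P=onz(c,(k.reshape(-1,2)+.5)/4-.5+[u,v],.172)[:,:2]; r=cv2.minAreaRect((P*1000).astype(np.float32)); bx=cv2.boxPoints(r); e=max([bx[1]-bx[0],bx[2]-bx[1]],key=np.linalg.norm)
        print(r,np.degrees(np.arctan2(e[1],e[0])-JY)%180)
print(fmt())
E
```

```text
106 0.055 [ 0.7 -1.   5.4]
109 0.087 [-0.7 -0.3  6.2]
112 0.211 [ 0.  -0.3  4.7]
115 -0.014 [-0.2 -0.8  5.2]
((563.7711181640625, -17.26781463623047), (17.781850814819336, 78.34251403808594), 60.247344970703125) 154.08618
(array([ 0.4003, -0.1996,  0.3989]), array([ 0.1,  0. , -0.7]), 71.7)
```

View pics/bar.png

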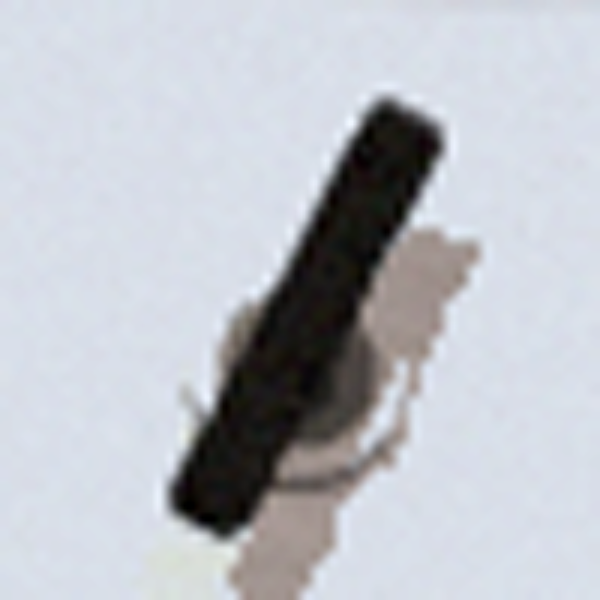

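The top crop shows the bar running from (405,120) to (215,510), turned about 115° from insertion. That is further than 80° plus play, so the key may have ridden up out of the socket. I'll check its height by casting rays from both views.

```bash
cat > bar.py <<'E'
from h import *
def barfind(C=(.566,-.017,.165),verbose=True):
    out={}
    for n in('top','side'):
        c=cam(n); T=proj(c,C)[0]; u,v=(T-30).astype(int); k=4
        b=cv2.resize(c['img'][v:v+60,u:u+60],None,fx=k,fy=k,interpolation=cv2.INTER_CUBIC)
        m=(b.max(2)<(34 if n=='top' else 45)).astype(np.uint8)
        N,L,st,ce=cv2.connectedComponentsWithStats(m)
        j=max(range(1,N),key=lambda i:st[i,4]*(np.hypot(*(ce[i]-120))<60)); pts=np.argwhere(L==j)[:,::-1].astype(np.float32)
        r=cv2.minAreaRect(pts); bx=cv2.boxPoints(r)
        e=[(bx[i]+bx[(i+1)%4])/2 for i in range(4)]; l=[np.linalg.norm(bx[i]-bx[(i+1)%4]) for i in range(4)]
        ends=[e[i] for i in range(4) if l[i]<np.mean(l)]
        ends=sorted([(x+.5)/k-.5+[u,v] for x in ends],key=lambda x:x[1]); out[n]=(c,ends,r[1])
        if verbose: print(n,np.round(ends,1),np.round(np.array(r[1])/k,1))
    return out
def tri(o,pair):
    A,B=[];
E
sed -i '/^def tri/,$d' bar.py
cat >> bar.py <<'E'
def isect(c1,u1,c2,u2):
    (o1,d1),(o2,d2)=ray(c1,u1),ray(c2,u2); d1,d2=d1[0],d2[0]
    s=np.linalg.lstsq(np.c_[d1,-d2],o2-o1,rcond=None)[0]; a,b=o1+s[0]*d1,o2+s[1]*d2; return (a+b)/2,np.linalg.norm(a-b)
E
python3 - <<'E'
from bar import *
o=barfind()
for i in(0,1):
    for j in(0,1): print(i,j,isect(o['top'][0],o['top'][1][i],o['side'][0],o['side'][1][j]))
# ascii of side
c=o['side'][0]; T=proj(c,(.566,-.017,.165))[0].astype(int); print(T)
im=c['img'][T[1]-24:T[1]+40,T[0]-28:T[0]+30].max(2); print('\n'.join(''.join('#' if x<30 else '+' if x<60 else '-' if x<95 else '.' for x in r) for r in im))
E
```

```text
top [[311.8 191.9]
 [293.8 225.4]] [ 8.7 38. ]
side [[299.9 146.5]
 [297.4 146.5]] [1.8 2.5]
0 0 (array([ 0.57851148, -0.03437943,  0.25206993]), np.float64(0.014691943949287214))
0 1 (array([ 0.58192402, -0.0338284 ,  0.25085524]), np.float64(0.008185378414932326))
1 0 (array([0.53806477, 0.00822687, 0.28390556]), np.float64(0.03772408687245425))
1 1 (array([0.54110118, 0.00911671, 0.28340173]), np.float64(0.04394122323700135))
[298 176]
.........................--------.............+###########
..........................-------............-+###########
..........................-------............+############
..........................-------...........-#############
..........................-------...........+#############
..........................-.----...........-##############
..........................-.----...........+##############
.........................--------.........-###############
.........................--------.........+###############
...........................----..........-################
.........................................+################
........
[... 2418 characters left out ...]
...............------------........................
......................-------------.......................
......................-------------.......................
.......................-----------..............--...-....
........................---------..............----.......
............................--.................-++-.-.....
...............................................+++--......
..............................................-++++-......
..............................................+##++.......
..............................................+###+.......
..............................................+###+.......
.............................................-+###+.......
```

```bash
python3 - <<'E'
from bar import *
s=cam('side'); c=cam('top')
a=JY+np.radians(154-180); d=np.array([np.cos(a),np.sin(a),0]); n=np.array([-d[1],d[0],0])
for tip in(.058,.065,.072,.078):
    C=np.array([.566,-.017,tip+.107]); f=lambda s_:[C+.04*d+j*.007*n+[0,0,k*.007] for k in(1,-1) for j in(1,-1)]
    print(tip,'side far end corners',np.round(proj(s,f(1))-[270,152],1).tolist(),'under-centre',np.round(proj(s,[C-[0,0,.007]])-[270,152],1).tolist(),
     'top ends',np.round(proj(c,[C+.04*d+[0,0,.007],C-.04*d+[0,0,.007]]),1).tolist())
print('mouth rim',np.round(proj(s,[jig(.014,0,.084),jig(-.014,0,.084),jig(0,.014,.084),jig(0,-.014,.084),jig(0,.02,.084)])-[270,152],1).tolist())
print(fmt())
E
```

```text
0.058 side far end corners [[17.4, 16.9], [21.2, 14.9], [17.4, 20.9], [21.1, 18.9]] under-centre [[28.8, 26.6]] top ends [[311.8, 190.5], [293.5, 224.6]]
0.065 side far end corners [[17.4, 14.9], [21.2, 12.9], [17.4, 18.9], [21.2, 16.9]] under-centre [[28.8, 24.6]] top ends [[311.9, 190.0], [293.5, 224.3]]
0.072 side far end corners [[17.4, 12.8], [21.3, 10.9], [17.4, 16.9], [21.2, 14.9]] under-centre [[28.9, 22.6]] top ends [[312.1, 189.5], [293.5, 224.0]]
0.078 side far end corners [[17.4, 11.1], [21.3, 9.1], [17.4, 15.2], [21.2, 13.2]] under-centre [[28.9, 20.9]] top ends [[312.2, 189.0], [293.6, 223.7]]
mouth rim [[23.8, 45.6], [32.8, 48.2], [26.4, 49.8], [30.1, 44.0], [25.6, 51.1]]
(array([ 0.4003, -0.1996,  0.3994]), array([ 0.3, -0. ,  0.4]), 71.9)
```

The heights match a fully seated tip, so the key is in the socket. Only turning will show which it is, so I'll re-grip at this angle and go on clockwise with averaged torque readings.

```bash
cat >> h.py <<'E'
def tz(n=12):
    v=[]
    for _ in range(n): v.append(np.array(env.current_wrist_torque())[2]); env.wait(.02)
    return np.mean(v)
E
python3 - <<'E'
from h import *
q0=-101.12
yaw=JY-np.pi/2-np.radians(116); R=down(yaw); p=jig(0,0,.147)
env.movep(p+[0,0,.1],R); env.move_straight(p+[0,0,.03]); T0=tz(); env.move_straight(p,feed=.06,threshold=10)
env.grip(0,100); q=np.array(env.current_joints()); print('J6',q[5]-q0,env.current_opening(),'T0',T0,tz()-T0,fmt())
j=q[5]
for d in range(4,32,4):
    q[5]=j+d; env.set_joints(q); T=tz()-T0; print(round(q[5]-q0,1),round(T,3),np.round(env.current_ft_force(),1))
    if T>.3: break
print(fmt())
E
```

```text
J6 115.9882264602503 0.012229473806975543 T0 0.005789155336018821 0.010170497959104668 (array([ 0.5661, -0.0172,  0.1477]), array([-0.6, -1.2,  6.4]), 75.1)
120.0 -0.028 [-0.1 -0.4  1.5]
124.0 -0.018 [ 1.  -0.2  2.6]
128.0 -0.022 [-0.1 -0.1  1.7]
132.0 -0.038 [ 0.1 -1.5  0.2]
136.0 0.014 [ 0.4 -1.1  0.8]
140.0 -0.038 [-0.4 -0.   1.5]
144.0 -0.035 [ 0.3 -0.5 -0.6]
(array([ 0.566 , -0.0172,  0.1476]), array([ 0.3, -0.5, -0.6]), 78.2)
```

```bash
python3 - <<'E'
from h import *
q0=-101.12; q=np.array(env.current_joints()); T0=-.02
for d in [150,156,162,166,170,173,176,179,182,185,188]:
    q[5]=q0+d; env.set_joints(q); T=tz()-T0; print(d,round(T,3),np.round(env.current_wrist_torque(),2),np.round(env.current_ft_force(),1))
    if T>.14: break
print(fmt())
E
```

```text
150 -0.028 [-0.04 -0.14 -0.02] [ 0.9 -0.7 -0.9]
156 0.037 [-0.01 -0.03  0.02] [ 0.1  0.2 -1.2]
162 0.019 [-0.01  0.04  0.01] [-1.1  1.1 -0.7]
166 0.034 [0.   0.07 0.05] [-0.4  0.2 -1.1]
170 0.014 [0.   0.01 0.01] [-0.7  0.4 -1.6]
173 0.034 [-0.03 -0.15 -0.  ] [ 0.4  0.1 -1.1]
176 0.055 [-0.11 -0.29  0.05] [ 1.  -1.  -1.2]
179 0.087 [-0.11 -0.25  0.09] [ 0.6  0.1 -1.3]
182 0.1 [-0.16 -0.32  0.09] [ 1.4 -0.7  0.8]
185 0.113 [-0.1  -0.26  0.07] [ 0.9 -0.4  0.7]
188 0.178 [-0.17 -0.4   0.15] [ 1.6 -0.9  0.3]
(array([ 0.5661, -0.0172,  0.1477]), array([ 1.6, -0.9,  0.3]), 83.2)
```

Torque rises again at 176–188°, exactly a quarter turn after the first time. So the square had hopped one flat at the first stop, and the screw has now been brought back to its stop. I'll back off inside the socket play, lift the key out and look at the socket.

```bash
python3 - <<'E'
from h import *
q0=-101.12; q=np.array(env.current_joints())
env.wait(.3); print('T',tz())
q[5]=q0+173; env.set_joints(q); print('back',tz(),fmt())
p=np.array(env.current_position()); print(env.move_straight(p+[0,0,.03],feed=.03),fmt()); env.move_straight(p+[0,0,.10],feed=.1); print(env.current_opening())
p=np.array([.523,.2914,.0]); R=down(.17+np.pi/2)
env.movep([.47,.20,.30],R); print(env.current_joints()[5])
# socket / sleeve view, numbers only
c=cam('top'); k=4; T=proj(c,jig(0,0,.072))[0]; u,v=(T-8).astype(int); print(T-[u,v])
print(c['img'][v:v+17,u:u+17].max(2))
# shaft line in the side view against prediction
s=cam('side'); P0=np.array(env.current_position()); 
for off in(.03,.05,.07,.085,.09,.095):
    a=proj(s,P0-[0,0,off])[0]; r,cc=int(round(a[1])),int(round(a[0])); print(off,np.round(a,1),cc-8,s['img'][r,cc-8:cc+9].max(1))
E
```

```text
T 0.17341106334480835
back 0.006072367057769409 (array([ 0.5658, -0.0171,  0.1475]), array([-0. , -0.4, -1.9]), 84.2)
False (array([ 0.5657, -0.0171,  0.1772]), array([ 0.2,  0.3, -1.3]), 85.4)
0.012164136214635812
88.57768663206555
[8.48091646 8.16396773]
[[146 146 145 146 146 146 145 145 145 146 145 145 145 146 145 146 146]
 [145 146 146 148 147 144 105  85  87 103 102 127 144 146 147 145 147]
 [146 146 145 146 104  94  74  74  75  76  78  83 103 124 145 145 146]
 [146 144 145 104  81  70  71  75  72  74  74  74  79  99 144 145 146]
 [145 146 144  84  72  74  72  73  72  73  73  73  75  80 111 147 145]
 [144 146 117  75  73  72  66  55  49  48  47  73  75  72  78 145 144]
 [146 144  95  70  69  55  24  22  16  16  15  62  73  73  73 117 147]
 [145 144  93  71  70  49  17  29  31  27  22  45  70  73  75 111 144]
 [146 145  96  71  71  52  15  27  29  31  29  33  73  73  74 113 146]
 [145 145 100  71  69  51  24  30  29  30  32  31  71  73  74 123 146]
 [125 144 107  68  67  66  35  31  30  30  36  50  72  71  76 143 147]
 [101 144 141  90  71  70  66  47  47  47  59  69  72  73 106 
[... 224 characters left out ...]
144 136  90  85 125 145 146 143 144 143 142 146 144 104  75  97 103]
 [147 144 136  90  61  83 124 124 123 124 104 104  71  75 103 140 141]]
0.03 [310.4 205.8] 302 [ 75  77 112 168 199 170  95  60  58  63 116 179 201 202 192 152 100]
0.05 [310.  212.6] 302 [205 204 202 204 201 163  76  57  57  66 122 149 117  97  38  23  23]
0.07 [309.7 219.1] 302 [203 204 203 202 187 138  70  59  57  54  46  43  50  52  48  36  25]
0.085 [309.4 223.9] 301 [203 204 204 203 202 171  99  62  59  57  66  66  45  24  21  28  72]
0.09 [309.3 225.5] 301 [203 203 203 203 198 162  87  61  60  62  73  74  45  21  20  28  74]
0.095 [309.2 227. ] 301 [203 204 204 197 164 108  96  98  99 111 108  73  62  51  36  50 112]
```

The key hangs straight, within 0.5 px of prediction, and its tip is at about 0.09. The socket's edges are near axis-aligned, which fits a stop at 80°. Now back to the stand.

```bash
python3 - <<'E'
from h import *
p=np.array([.5232,.2914,.0]); R=down(.17+np.pi/2)
env.movep(p+[0,0,.24],R); env.move_straight(p+[0,0,.185],feed=.1); env.wait(.2); print(fmt())
print(env.move_straight(p+[0,0,.145],feed=.03,threshold=8),fmt())
print(env.move_straight(p+[0,0,.104],feed=.05,threshold=8),fmt(),np.round(env.current_wrist_torque(),2))
print(env.move_straight(p+[0,0,.097],feed=.02,threshold=6),fmt())
E
```

```text
(array([0.5236, 0.2915, 0.1859]), array([-0.2,  0.1, -1.1]), 88.8)
False (array([0.5233, 0.2914, 0.1452]), array([-0.5, -0. , -0.3]), 90.2)
False (array([0.5234, 0.2915, 0.1044]), array([ 0.6,  0.4, -1.3]), 91.2) [ 0.01 -0.03 -0.02]
True (array([0.5237, 0.2915, 0.0992]), array([-0.2,  0.5,  4.8]), 91.5)
```

```bash
python3 - <<'E'
from h import *
env.grip(.04); p=np.array(env.current_position()); env.move_straight(p+[0,0,.15],feed=.1)
env.movep([.40,-.25,.4],best(np.array([.40,-.25,.4]),JY)); env.wait(.5); print(fmt())
pr=lambda im:print('\n'.join(''.join('#' if x<14 else '+' if x<40 else '-' if x<95 else '.' for x in r) for r in im.max(2)))
c=cam('top'); s=cam('side')
old=cv2.imread('pics/keyside.png')[4::8,4::8]; new=np.clip(s['img'][250:325,245:320].astype(float)*2.5,0,255).astype(np.uint8)[:,:,::-1]
d=cv2.absdiff(old,new).max(2); print('side key diff',(d>60).sum(),np.argwhere(d>60).min(0) if (d>60).any() else '',np.argwhere(d>60).max(0) if (d>60).any() else '')
old=cv2.imread('pics/key1.png')[3::6,3::6]; new=np.clip(c['img'][190:280,125:215].astype(float)*1.8,0,255).astype(np.uint8)[:,:,::-1]
d=cv2.absdiff(old,new).max(2); print('top key diff',(d>50).sum(),np.argwhere(d>50).tolist()[:40])
old=cv2.imread('pics/jig1.png')[2::5,2::5]; new=np.clip(c['img'][160:275,245:360].astype(float)*1.8,0,255).astype(np.uint8)[:,:,::-1]
d=cv2.absdiff(old,new).max(2); print('jig diff',(d>50).sum(),np.argwhere(d>50).tolist()[:60])
T=proj(c,jig(0,0,.072))[0]; u,v=(T-6).astype(int); print(c['img'][v:v+12,u:u+12].max(2)); print((cv2.imread('pics/jig1.png')[2::5,2::5][v-160:v-148,u-245:u-233].max(2)/1.8).astype(int))
E
```

```text
(array([ 0.4   , -0.2499,  0.4   ]), array([ 0.4,  0.1, -0.4]), 96.2)
side key diff 11 [11 25] [26 34]
top key diff 22 [[43, 20], [44, 14], [44, 15], [44, 16], [44, 17], [45, 14], [45, 15], [45, 16], [45, 61], [50, 20], [50, 21], [50, 22], [50, 23], [50, 24], [50, 25], [51, 15], [51, 16], [51, 17], [51, 18], [51, 19], [51, 63], [51, 64]]
jig diff 2 [[60, 65], [62, 61]]
[[124 123  89  79  65  63  62  66  65  69  88 106]
 [124  89  69  63  61  66  61  62  62  61  66  85]
 [124  71  60  62  59  62  61  62  62  65  63  65]
 [ 99  62  63  62  56  46  38  39  38  62  62  63]
 [ 81  58  60  49  20  13  16  14  19  52  62  63]
 [ 82  61  60  43  15  28  24  23  20  38  59  62]
 [ 81  60  61  42  12  28  25  27  24  27  61  60]
 [ 87  60  60  43  11  24  26  26  23  28  61  61]
 [ 92  59  59  55  30  24  22  22  30  40  60  62]
 [122  79  60  59  55  41  41  42  49  58  59  61]
 [125 118  78  59  59  59  58  57  59  60  60  91]
 [126 126 119  85  58  60  60  59  60  64  81 122]]
[[123 123  86  80  62  65  63  65  63  67  88 121]
 [123  87  68  60  58  62  61  60  60  60  66  86]
 [122  68  61  60  58  61  63  58  60  61  61  63]
 [ 97  60  60  57  48  32  36  43  42  61  60  61]
 [ 81  57  58  55  28  13   8  16  18  45  61  60]
 [ 80  57  58  43  16  23  25  25  17  23  56  60]
 [ 75  58  58  43  12  22  25  22  25  30  60  61]
 [ 85  58  60  30  13  25  25  22  27  32  60  60]
 [ 85  58  55  57  20  28  23  26  26  50  58  60]
 [120  75  56  57  51  38  36  33  31  58  58  61]
 [123 118  76  57  58  55  56  55  55  60  58  87]
 [123 121 118  78  57  58  58  58  60  66  93 120]]
```

```bash
python3 - <<'E'
from h import *
import glob
fr=[cam('top') for _ in range(8)]; c=fr[0]; T=proj(c,jig(0,0,.072))[0]; u,v=(T-6).astype(int)
new=np.mean([f['img'][v:v+13,u:u+13].mean(2) for f in fr],0)
old=(cv2.imread('pics/jig1.png')[2::5,2::5].mean(2)/1.8)[v-160:v-147,u-245:u-232]
def ori(a):
    a=cv2.GaussianBlur(cv2.resize(np.clip(a,0,62).astype(np.float32),None,fx=8,fy=8,interpolation=cv2.INTER_CUBIC),(0,0),3)
    gx,gy=cv2.Sobel(a,cv2.CV_32F,1,0),cv2.Sobel(a,cv2.CV_32F,0,1)
    yy,xx=np.indices(a.shape); w=(np.hypot(xx-52,yy-50)<34)
    z=((gx+1j*gy)**4/(np.hypot(gx,gy)**2+1e-6)*w).sum(); return np.degrees(np.angle(z))/4,abs(z)/((np.hypot(gx,gy)**2)*w).sum()
print(ori(old),ori(new),env.current_clock())
E
```

```text
(np.float32(14.651144), np.float32(0.31071854)) (np.float32(-9.39074), np.float32(0.40255243)) 96.6667
```

```bash
python3 - <<'E'
from h import *
c=cam('top'); new=c['img'][190:280,125:215].max(2).astype(int); old=(cv2.imread('pics/key1.png')[3::6,3::6].max(2)/1.8).astype(int)
print(old[40:54,12:28]);print(new[40:54,12:28])
E
```

```text
[[118 116 118 116 117 117 117 117 117 117 118  75  22  17  20  21]
 [117 117 117 117 117 118 118 117 117 118 117  80  30  22  20  21]
 [118 117 117 118 117 117 115 117 118 116 118  88  42  17  15  20]
 [116 116 120 116 117 116 117 103  85  78  70  48  23  15  10  10]
 [120 117  90  80  70  60  60  48  35  32  25  15  11  15  11   7]
 [118 102  55  32  21  15  10  13  10  11  15  11  10  10  10  11]
 [117  82  33  15  13  15  10  10  11  16  12  10  12   8  13  16]
 [120  92  40  15  15   8  11  15   7  15   6  12   8  10  15  13]
 [117  95  43  17  10  12   6  16  15   7  10  10  10  13   8   7]
 [118 111  53  12  10  11   3  12  12  10   6   5   5   7   3   0]
 [117 116  73  27  10  10   5  18  43  50  68  92  87  47  10   7]
 [118 117 106 102  83  95 100 102 105 105 108 115 111  70   1   7]
 [118 118 118 117 112 115 117 117 117 116 120 117 116  73   6   6]
 [117 116 118 118 117 118 118 118 118 118 117 117 117  77  25  15]]
[[119 121 120 120 120 120 120 120 120 120 120  78  21  23  27  23]
 [119 121 121 120 119 119 119 118 119 120 120  81  28  23  22  21]
 [119 121 120 121 120 119 119 119 120 119 120  90  44  21  18  18]
 [119 120 119 120 121 119 121 120 121 105  85  60  32  15  12  13]
 [119 119 118 120 120  93  79  71  63  50  36  24  17   9  18  14]
 [119 121  92  67  60  42  31  26  16  13  17   7  12  16   9  16]
 [119 104  56  20   9  12  14   9  13  15  15  17  13  10  13   6]
 [120  84  37  13  14  14  11  11  11  14  14  13  16  18  13  10]
 [118  91  39  12  11  16  16  17  15  16  11  14  13  13  10  13]
 [121 114  57  11  13  13  15  14  13   9  12   9   8   4   7  10]
 [118 120  76  30  10  13  11   7   5   6  20  44  37  11   2  10]
 [118 118  92  47  30  26  46  51  91 104 105 107 106  65  10   8]
 [120 119 113 107 103 104 106 107 115 120 120 120 119  75   5   2]
 [119 119 118 120 120 120 120 121 120 119 119 121 119  78  20   7]]
```

The key is fully down in its stand, with its bar only about 3° off the gripper's angle. So backing off stayed inside the socket play, and the screw stays at its stop. Handing in.

```bash
python3 -c "
from workcell import env
print(env.job_done())"
```

```text
the job is handed in; nothing more can be done
None
```

I handed the job in after about 97 s of robot time: both carriers (the only two on the mat) are in pockets 2 and 3, the lid is latched, and the key is back down in its stand; the screw should be at its stop, though I judged that by torque (about 0.17 N m at the end) after the key slipped one flat, and a rough image check of the socket angle fell about 14° short.

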